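# Seat a board in the clamped square

## Task

Push the loose wooden board along the bench into the inside corner of the clamped aluminium square, until its long side lies flush against the square's blade and its end is hard up against the square's shorter leg. Only push it: it stays flat on the bench and is never lifted or tipped. Leave the mug, the parts dish and the screwdriver where they are.

Things in the scene. Friction and masses are not known exactly. Their poses are not given: they have to be found in the camera images.
- square: Flat L-shaped aluminium square, 10 mm thick, fixed; place and yaw vary. Origin at its inside corner, bench level, z up. Blade: inside edge on its line x = 0, from the corner 200 mm along its -y, metal 36 mm wide to +x. Shorter leg: inside edge on its line y = 0, from the corner 130 mm along its -x, metal 36 mm wide to +y. The board belongs on the -x, -y side.
- board: Loose pale wooden board, 95 (its x) x 150 (y) x 26 mm high, about 0.24 kg, lying flat; origin at the centre of its underside. Starts a few cm out of the corner, turned up to 17 degrees to the square. Home, its origin is at x -47.5, y -75 mm in the square's frame, axes parallel (its +x side on the blade, +y end on the leg). Slides on the bench at about 1 to 4 N.
- clamp (a point): Top of the chrome quick-release clamp fixed on the outside of the square's corner, 58 mm above the bench, 18 mm to the square's +x and +y from the inside corner. The arm, 16 mm wide, runs from here 150 mm to the square's +x, over the far bench edge, to an upright bar reaching 75 mm above the bench.
- mug: White ceramic mug, radius 40 mm, 92 mm high, with a handle at its +y; loose bystander, origin at the centre of its underside. It stands well to one side of the work (it and the dish swap sides).
- dish: Round steel parts dish with small screws in it, radius 56 mm, 24 mm high; loose bystander, origin at the centre of its underside. It lies well to the other side.
- screwdriver: Blue plastic-handled screwdriver lying on the bench to the left of the square (+y), roughly along world y, about 200 mm long and 26 mm high, origin on the bench under its middle; loose bystander. Its own x runs from handle to tip.
Things that resemble listed ones, but are neither listed nor needed, are in the scene too. There is more than one size of the board; the one meant has the size given above.

How it is judged:
By the outcome, as a careful person would: the job done as asked, in the order asked, and still so for the second after the job is handed in, with the robot touching nothing.
It also fails if it takes over 69 s, if anything falls off the work surface, if the arm or the gripper's body presses on something with over 40 N, if the wrist force passes 120 N, or if a joint passes its speed limit or range.

## Robot

A 6-joint arm with a two-finger parallel gripper is mounted at the origin on the work surface. World frame = base frame: x ahead of the robot, y to its left, z up, the work surface at z = 0. Lengths are in m, angles in rad, forces in N, time in s.
With the tool pointing down it reaches from about 0.375 to 0.975 m from the base axis. Payload 3.8 kg.
Tool frame: the origin (TCP) lies on the centre line of the jaws, within the pads' length; the fingertips stand 8 mm ahead of it and the grasp point (between the pads) lies 11 mm behind it; z points along the fingers, y is the direction in which the jaws open and shut (so a half turn about z gives the same grasp; the last joint's range is limited). The gripper opens to 85 mm and grips with 20 to 120 N. Pads are 22 mm wide; open, the fingers measure 114 mm over their backs; the gripper's body (76 mm by 85 mm) begins 54 mm behind the grasp point. The pads swing forward as they close: fully open they stand 13 mm farther back than shut.
Start: joints at [1.166, 0.264, 1.604, -0, 1.274, -0.037], TCP at [0.243, 0.63, 0.218] pointing down, gripper open.
Joint ranges: [-2.63, 2.63], [-0.94, 2.18], [0.31, 2.57], [-1.31, 4.45], [0, 2.66], [-2.55, 2.55]. Speed limits (rad/s): [2.57, 2.57, 3.14, 3.14, 3.14, 3.14].

## Interface

Orientations are given as a rotation vector (axis times angle).
In Python, from workcell import * gives the robot as it stands.
- The arm moves only by the tool play_rows, never from a script. Its arguments are lists of equal length, an entry for each row: "slide": the shift along the tool's x, y, z in cm, a list of three; "delta_rot": the turn, a rotation vector about the tool's x, y, z in rad, a list of three. In form: {"slide": [[x, y, z], ...], "delta_rot": [[wx, wy, wz], ...]}. A call has 1 to 12 rows; each row is the pose to reach, as a shift and turn from the pose measured when the call began, along the tool's axes at that moment; what a row does not reach only later rows make up. A row lasts 1/12 s, in which the tool goes at most 41.7 mm and 7.16 degrees, less where a joint would pass 70% of its speed; a pose out of reach is approached as far as the arm can. A call with a gripper value outside its range is refused whole. "hand" is the opening, from 0 (shut) to 1 (fully open), set as the call begins (left out, the last holds). The fingers move at their own pace and stop on an object; "force" is the grip in N (left out, the last holds). Time passes only in rows, so rows that repeat a pose let the fingers close. It gives the time, the measured TCP pose, the force and the opening at its end, in the units of the state.
- read_state(): the state, without advancing time (a new reading comes with each control period).
- read_camera(name): name is "side" or "top"; returns a dict with "image" (384x512x3 uint8, red, green, blue), "depth" (384x512 float32, m along the optical axis (not along the pixel's ray), 0 where there is no reading), "fovy" (degrees; the focal length in pixels is half the picture's height over the tangent of half this angle, whatever the lens; pixels are square), "cx", "cy" (the principal point, pixels), "world_from_camera" (4x4, takes a point from camera to world coordinates). Camera axes: x right, y up, looking along -z (the intrinsics and any distortion apply to the point x, -y, -z); pixel columns grow to the right and rows downward; lengths in m; the calibration is good to about 2 mm. A picture is of the moment at which its call begins.
- finish_job(): hands the job in, once; it reports no verdict.
Trained networks look in a picture, given as the dict that the camera call returned (one of the last four; its "shot" number tells which), for a name from the list of things; names that differ only in an ending like _2 or _b are one class to them, and where a whole thing is asked for, a point or a joint stands for the part that bears it (a point fixed in the world has none). Each returns a list of dicts, best first, with "conf" (0 to 1); they miss things now and then, are a little off and sometimes report something else, mostly with a low value. They report only what shows in the picture. A call takes as long as a camera call. They do not tell look-alikes from the thing itself.
- spot_in(target, picture): "bbox" ([centre column, centre row, width, height] in pixels, round what is visible of it).
- landmark_of(target, picture): "at" ([column, row] in pixels: a listed point, or the origin of a listed thing).
The state is a dict: "time": time; "q": joint angles; "joint_vel": joint speeds; "joint_torque": joint torques, N m; "tool_pos": TCP position; "tcp_rot": TCP orientation; "wrist_force": force on the tool from outside, world axes, zero at the start; "torque": the same for the moment, N m; "width": opening from 0.0 (shut) to 1.0 (fully open).
Only numpy, scipy, OpenCV 4.12 (cv2) and the standard library are available. Lean on these libraries where they do the work, as an engineer would, in place of code of your own. Each camera call takes 0.05 s, during which the arm holds its last target.

## Working session

There is one attempt and no reset: what is moved stays moved. The work goes in short steps, Python scripts to look and compute and a tool call to move; the robot and the scene stay as the last step left them, time stands still between calls to the robot, and variables do not carry over. Pictures are saved under pics/ and viewed, and the job is handed in when it is done.

Besides the shell and the picture viewer there is one more tool, called after "Call:" as name(argument=value, ...), one argument or row to a line, values as JSON. play_rows: Moves the arm, as the interface text tells. Its arguments: {"type":"object","properties":{"slide":{"type":"array"},"delta_rot":{"type":"array"},"hand":{"type":"number"},"force":{"type":"number"}},"required":["slide","delta_rot"]}

```bash
ls; mkdir -p pics; cat > h.py <<'E'
from workcell import *
import numpy as np, cv2
from scipy.spatial.transform import Rotation as R
def f_of(c): return c["image"].shape[0]/2/np.tan(np.radians(c["fovy"])/2)
def cloud(c):
    f=f_of(c); d=c["depth"]; h,w=d.shape
    u,v=np.meshgrid(np.arange(w),np.arange(h))
    P=np.stack([(u-c["cx"])/f*d,-(v-c["cy"])/f*d,-d,np.ones_like(d)],-1)
    return (P@np.array(c["world_from_camera"]).T)[...,:3]
def on_plane(c,px,z):
    f=f_of(c);T=np.array(c["world_from_camera"])
    r=T[:3,:3]@np.array([(px[0]-c["cx"])/f,-(px[1]-c["cy"])/f,-1]);o=T[:3,3]
    return o+r*(z-o[2])/r[2]
def proj(c,p):
    f=f_of(c);T=np.linalg.inv(np.array(c["world_from_camera"]))
    q=T@np.append(p,1); return [c["cx"]+f*q[0]/-q[2], c["cy"]-f*q[1]/-q[2]]
def save(c,n,s=1.5): cv2.imwrite("pics/"+n,cv2.resize(c["image"][...,::-1],None,fx=s,fy=s))
E
python3 - <<'E'
from h import *
print(read_state())
for n in("top","side"):
    c=read_camera(n);save(c,n+"1.png");print(n,{k:c[k] for k in c if k not in("image","depth")})
    np.save(n+"1.npy",c,allow_pickle=True)
    for t in("square","board","clamp","mug","dish","screwdriver"):
        print(t,[(np.round(x["bbox"]),round(x["conf"],2)) for x in spot_in(t,c)] if t!="clamp" else "",[(np.round(x["at"],1),round(x["conf"],2),np.round(on_plane(c,x["at"],0.058 if t=="clamp" else 0),3)) for x in landmark_of(t,c)])
E
```

```text
pics
{'time': 0.0, 'q': array([ 1.16605012e+00,  2.64761157e-01,  1.60539457e+00, -2.50926207e-05,
        1.27368874e+00, -3.68741465e-02]), 'joint_vel': array([-0.0010708 ,  0.00051979, -0.00143756, -0.0008859 ,  0.00064243,
        0.00033299]), 'joint_torque': array([ 2.55017178e-03, -5.15091598e+01, -3.67319691e+01,  4.10257223e-05,
        1.28810757e-02,  3.93764594e-05]), 'tool_pos': array([0.24244194, 0.62913581, 0.21704555]), 'tcp_rot': array([-0.57450158, -3.08813679,  0.003459  ]), 'wrist_force': array([-0.78303635,  0.16105485,  0.13170037]), 'torque': array([-0.03843788,  0.01348736,  0.02570289]), 'width': 0.9993834916458676}
top {'fovy': 43.4258617898218, 'cx': 246.50523687094702, 'cy': 184.75632084932792, 'world_from_camera': array([[ 0.0029746 ,  0.9975137 , -0.07041005,  0.47477037],
       [-0.99995978,  0.00237137, -0.00864941, -0.03379335],
       [-0.00846094,  0.07043295,  0.99748063,  1.41630343],
       [ 0.        ,  0.        ,  0.        ,  1.        ]]), 'shot': 1}
square [(array([239., 141.,  85., 112.]), 0.78)] [(array([215.7, 151.8]), 0.7, array([0.67
[... 1324 characters left out ...]
,  38.,  31.]), 0.85), (array([232., 240.,  40.,  38.]), 0.8), (array([274., 204.,  51.,  44.]), 0.58)] [(array([272.6, 207.7]), 0.68, array([ 0.611, -0.068,  0.   ])), (array([232.2, 240.9]), 0.66, array([ 0.451, -0.158,  0.   ])), (array([210.4, 201.4]), 0.65, array([0.437, 0.031, 0.   ])), (array([194.3, 158.6]), 0.48, array([0.443, 0.286, 0.   ]))]
clamp  [(array([277.7, 155.4]), 0.92, array([0.704, 0.116, 0.058]))]
mug [(array([191., 145.,  28.,  32.]), 0.73)] []
dish [(array([271., 305.,  47.,  43.]), 0.78)] [(array([270. , 306.5]), 0.86, array([ 0.472, -0.398,  0.   ]))]
screwdriver [(array([234., 137.,  45.,  18.]), 0.74)] [(array([235.4, 140.1]), 0.72, array([0.623, 0.353, 0.   ]))]
```

View pics/top1.png

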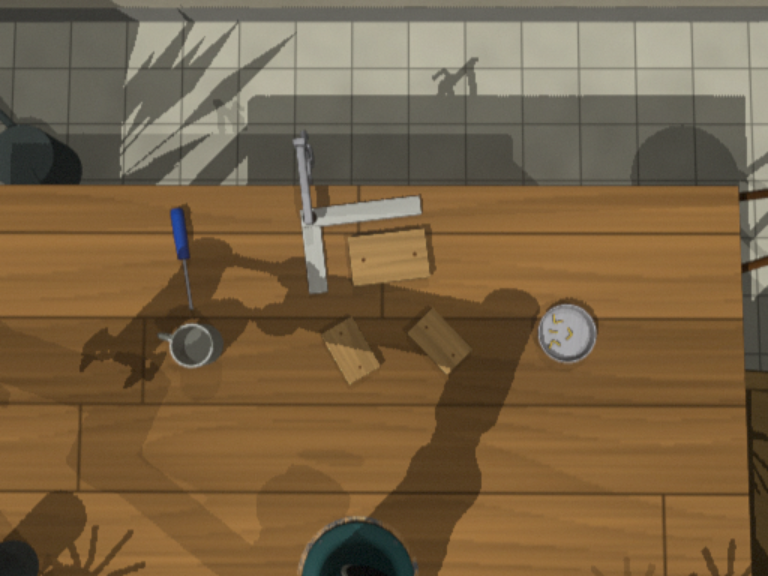

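View pics/side1.png

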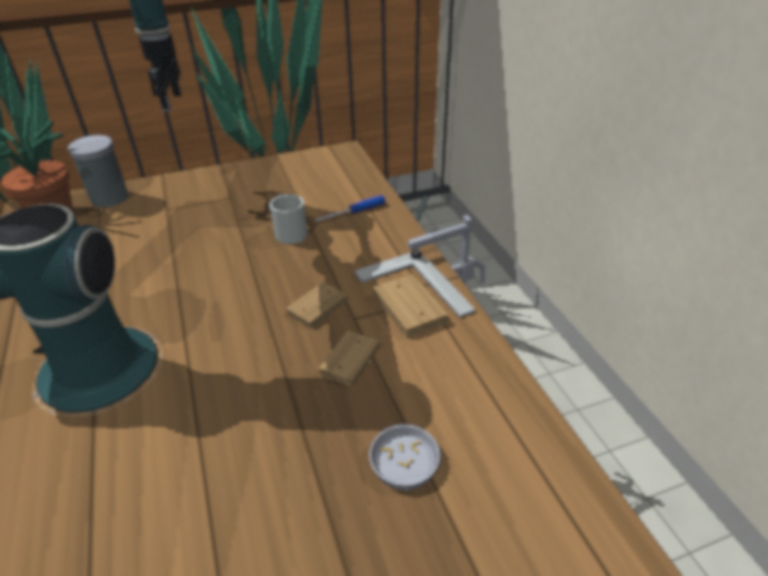

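```bash
python3 - <<'E'
from h import *
c=np.load("top1.npy",allow_pickle=True).item()
a=c["image"][90:275,180:330,::-1]
cv2.imwrite("pics/crop1.png",cv2.resize(a,None,fx=3.2,fy=3.2,interpolation=cv2.INTER_CUBIC))
P=cloud(c)
for (u,v) in [(234,231),(292,229),(255,180),(255,185),(250,130),(280,150)]: print(u,v,np.round(P[v,u],3))
E
```

```text
234 231 [0.44  0.014 0.024]
292 229 [ 0.446 -0.153  0.018]
255 180 [ 0.587 -0.046  0.025]
255 185 [ 0.572 -0.046  0.031]
250 130 [ 0.737 -0.031  0.005]
280 150 [ 0.678 -0.12  -0.002]
```

View pics/crop1.png

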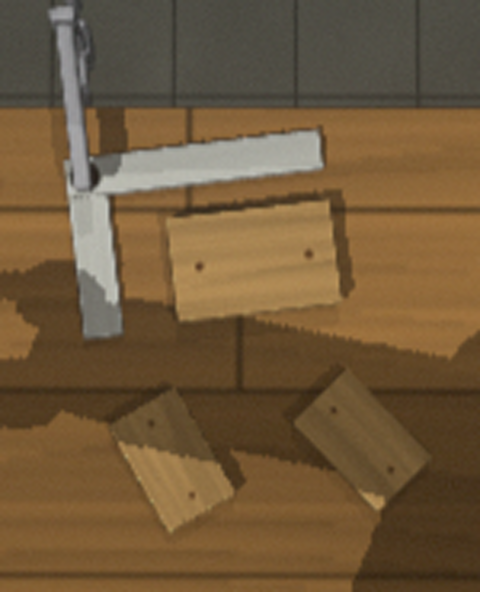

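```bash
cat >> h.py <<'E'
SQ=np.array([[0,0],[0,-.2],[.036,-.2],[.036,.036],[-.13,.036],[-.13,0]])
BD=np.array([[.0475,.075],[-.0475,.075],[-.0475,-.075],[.0475,-.075]])
def tf(p,pts):
    c,s=np.cos(p[2]),np.sin(p[2]); return pts@np.array([[c,s],[-s,c]])+p[:2]
def edgefit(c,pts,z,p0,skip=(),verbose=True,rng=6):
    """fit outline model to image gradients along normals (iterated)"""
    from scipy.optimize import least_squares
    g=cv2.GaussianBlur(cv2.cvtColor(cv2.resize(c["image"],None,fx=4,fy=4,interpolation=cv2.INTER_CUBIC),cv2.COLOR_RGB2LAB),(0,0),2).astype(float)
    p=np.array(p0,float)
    def sample(p):
        W=tf(p,pts);out=[]
        for i in range(len(W)):
            if i in skip: continue
            a,b=W[i],W[(i+1)%len(W)]
            out.append((i,a,b))
        return out
    for it,rg in enumerate([rng,rng,4,3,3]):
        obs=[]
        for i,a,b in sample(p):
            for t in np.linspace(.1,.9,25):
                q=a+(b-a)*t; n=np.array([(b-a)[1],-(b-a)[0]]);n/=np.linalg.norm(n)
                ss=np.linspace(-rg,rg,61)*.0025
                pr=np.array([proj(c,[*(q+n*s),z]) for s in ss])
                uv=((pr+.5)*4-.5).astype(np.float32)
                pr_=np.stack([cv2.remap(g[...,k],uv[None,:,0],uv[None,:,1],cv2.INTER_LINEAR)[0] for k in range(3)],-1)
                d=np.linalg.norm(np.gradient(pr_,axis=0),axis=1)
                k=d.argmax()
                if d[k]>0.3 and 0<k<60: obs.append((i,t,ss[k],q+n*ss[k]))
        def res(p):
            W=tf(p,pts);r=[]
            for i,t,s,q in obs:
                a,b=W[i],W[(i+1)%len(W)];n=np.array([(b-a)[1],-(b-a)[0]]);n/=np.linalg.norm(n)
                r.append((q-a)@n*1000)
            return np.array(r)
        p=least_squares(res,p,loss="soft_l1",f_scale=1.5).x
    r=res(p)
    if verbose:
        print("fit",np.round(p,4),"deg",round(np.degrees(p[2]),2),"n",len(obs),"med|r|mm",np.round(np.median(abs(r)),2))
        for i in sorted({o[0] for o in obs}): print("  edge",i,np.round(np.median([x for x,o in zip(r,obs) if o[0]==i]),2),sum(o[0]==i for o in obs))
    return p
def rel(sq,b):
    c,s=np.cos(sq[2]),np.sin(sq[2]);d=(b[:2]-sq[:2]);
    return np.array([c*d[0]+s*d[1],-s*d[0]+c*d[1]])*1000, np.degrees(b[2]-sq[2])
def draw(c,items,n,box=(180,90,330,275),s=3.2):
    x0,y0,x1,y1=box
    im=cv2.resize(c["image"][y0:y1,x0:x1,::-1],None,fx=s,fy=s,interpolation=cv2.INTER_CUBIC)
    for p,pts,z,col in items:
        uv=np.array([proj(c,[*w,z]) for w in tf(p,pts)]);uv=((uv-[x0,y0]+.5)*s-.5).round().astype(np.int32)
        cv2.polylines(im,[uv],True,col,1)
    cv2.imwrite("pics/"+n,im)
E
python3 - <<'E'
from h import *
c=np.load("top1.npy",allow_pickle=True).item()
f=lambda u,v:(u/3.2+180-.5+.16,v/3.2+90-.5+.16)
w=[on_plane(c,f(*q),.026)[:2] for q in [(165,215),(330,197),(340,300),(178,322)]]
print(np.round(w,4),[np.linalg.norm(w[i]-w[(i+1)%4]).round(4) for i in range(4)])
for qs in ([(175,388),(235,493),(170,535),(110,422)],[(345,368),(431,458),(380,512),(294,420)]):
    v=[on_plane(c,f(*q),.02)[:2] for q in qs];print("other",[np.linalg.norm(v[i]-v[(i+1)%4]).round(3) for i in range(4)])
b0=[*np.mean(w,0),0]; d=w[0]-w[1]; b0[2]=np.arctan2(-d[0],d[1])
o=on_plane(c,f(107,195),.01)[:2];e=on_plane(c,f(323,167),.01)[:2];d=o-e
s0=[*o,np.arctan2(-d[0],d[1])]
print(b0,s0)
sq=edgefit(c,SQ,.01,s0,rng=4);b=edgefit(c,BD,.026,b0,rng=4)
print(rel(sq,b))
draw(c,[(sq,SQ,.01,(0,0,255)),(b,BD,.026,(255,0,0))],"fit1.png")
s=np.load("side1.npy",allow_pickle=True).item()
draw(s,[(sq,SQ,.01,(0,0,255)),(b,BD,.026,(255,0,0))],"fit1s.png",(220,130,340,240),5)
sq2=edgefit(s,SQ,.01,sq,rng=4);b2=edgefit(s,BD,.026,b,rng=4);print(rel(sq2,b2))
E
```

```text
[[ 0.654   0.0229]
 [ 0.6708 -0.1268]
 [ 0.5771 -0.1356]
 [ 0.5568  0.0106]] [np.float64(0.1506), np.float64(0.0941), np.float64(0.1476), np.float64(0.098)]
other [np.float64(0.109), np.float64(0.069), np.float64(0.115), np.float64(0.066)]
other [np.float64(0.112), np.float64(0.067), np.float64(0.113), np.float64(0.066)]
[np.float64(0.6146729143137983), np.float64(-0.05721322336264936), np.float64(0.11126249302033603)] [np.float64(0.6744981754561262), np.float64(0.07693900858300391), np.float64(0.13166386408719513)]
fit [0.6757 0.0773 0.1226] deg 7.02 n 149 med|r|mm 0.49
  edge 0 -0.21 25
  edge 1 -0.2 25
  edge 2 -0.29 25
  edge 3 -0.28 24
  edge 4 -0.04 25
  edge 5 -0.01 25
fit [ 0.6131 -0.0573  0.1247] deg 7.14 n 99 med|r|mm 0.56
  edge 0 -0.81 25
  edge 1 -0.23 24
  edge 2 -0.95 25
  edge 3 -0.16 25
(array([ -78.6084044 , -125.97265379]), np.float64(0.12187981286819484))
fit [0.6757 0.0742 0.128 ] deg 7.33 n 150 med|r|mm 1.06
  edge 0 0.91 25
  edge 1 0.32 25
  edge 2 0.99 25
  edge 3 2.25 25
  edge 4 0.48 25
  edge 5 0.99 25
fit [ 0.6139 -0.0602  0.1181] deg 6.77 n 100 med|r|mm 0.72
  edge 0 0.01 25
  edge 1 0.6 25
  edge 2 0.1 25
  edge 3 0.69 25
(array([ -78.44291868, -125.45871907]), np.float64(-0.566509251002401))
```

View pics/fit1.png

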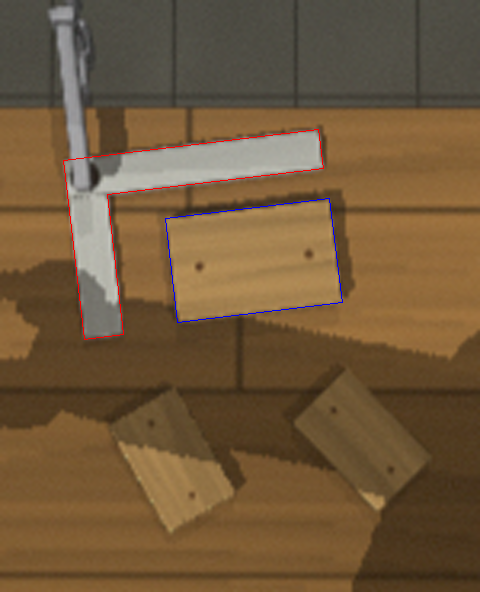

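View pics/fit1s.png

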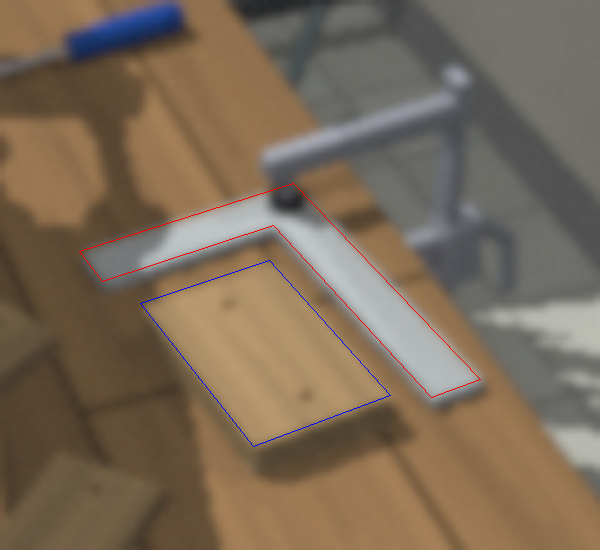

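The top view shows three boards. The large pale one at px (256,171) measures about 95x150 mm. The two at (235,231) and (291,229) are about 68x112 mm, so they are decoys. I'm choosing the large board, and the fitted outline in the crop confirms it. It is nearly parallel to the square and needs about +31 mm in x and +51 mm in y (square frame).

```bash
cat >> h.py <<'E'
SQP=np.array([.6757,.0768,.1230])
def target(xs,ys,z,yawdeg):
    """tool at square-frame xs,ys (mm); tool y axis at world yaw"""
    p=tf(SQP,np.array([[xs,ys]])/1000)[0]
    a=np.radians(yawdeg)
    y=np.array([np.cos(a),np.sin(a),0]);zz=np.array([0,0,-1.]);x=np.cross(y,zz)
    return np.array([*p,z]),np.stack([x,y,zz],1)
def go(xs,ys,z,yawdeg):
    s=read_state();R0=R.from_rotvec(s["tcp_rot"]).as_matrix();p,Rt=target(xs,ys,z,yawdeg)
    print("now",s["time"],np.round(s["tool_pos"],4),"tgt",np.round(p,4),"slide cm",np.round(R0.T@(p-s["tool_pos"])*100,2),"rot",np.round(R.from_matrix(R0.T@Rt).as_rotvec(),3),"F",np.round(s["wrist_force"],1),"q",np.round(s["q"],2),"w",round(s["width"],3))
def where():
    s=read_state();c,sn=np.cos(SQP[2]),np.sin(SQP[2]);d=s["tool_pos"][:2]-SQP[:2];M=R.from_rotvec(s["tcp_rot"]).as_matrix()
    F=s["wrist_force"]
    print("sq-frame tool mm",np.round([1000*(c*d[0]+sn*d[1]),1000*(-sn*d[0]+c*d[1]),1000*s["tool_pos"][2]],1),"yawy",np.degrees(np.arctan2(M[1,1],M[0,1])).round(2),"Fsq",np.round([c*F[0]+sn*F[1],-sn*F[0]+c*F[1],F[2]],1))
E
python3 - <<'E'
from h import *
c=np.load("top1.npy",allow_pickle=True).item()
f=lambda u,v:(u/3.2+180-.5+.16,v/3.2+90-.5+.16)
for q in [(175,388),(110,422),(235,493),(345,368),(294,420)]:
    w=on_plane(c,f(*q),.02)[:2]; print(rel(SQP,np.array([*w,0]))[0].round(1))
go(-155,-120,.12,97)
E
```

```text
[-184.7  -41.2]
[-208.2   20.7]
[-284.9  -83.6]
[-185.2 -195.9]
[-226.2 -144.4]
now 1.2 [0.2427 0.6299 0.2184] tgt [ 0.5366 -0.0613  0.12  ] slide cm [-52.28 -53.93   9.84] rot [-0.   -0.   -0.49] F [ 0.  -0.1  0.2] q [ 1.17  0.26  1.6  -0.    1.27 -0.04] w 1.004
```

Call:
play_rows(
  slide=[
    [-2,-2,0],
    [-5,-5,0],
    [-7.5,-7.5,0],
    [-10,-10.5,0],
    [-12.5,-13,0],
    [-15,-15.5,0],
    [-18,-18.5,0],
    [-21,-21.5,0],
    [-24,-24.5,0],
    [-27,-27.5,0],
    [-29.5,-30.5,0],
    [-32,-33,0],
  ],
  delta_rot=[
    [0,0,-0.03],
    [0,0,-0.07],
    [0,0,-0.11],
    [0,0,-0.15],
    [0,0,-0.19],
    [0,0,-0.23],
    [0,0,-0.27],
    [0,0,-0.31],
    [0,0,-0.36],
    [0,0,-0.41],
    [0,0,-0.45],
    [0,0,-0.49],
  ],
  hand=0.6,
)

```text
time: 2.2
tool_pos: [0.4229, 0.2044, 0.2187]
tcp_rot: [-0.194, 3.135, -0.0]
wrist_force: [0.7, 0.8, -0.0]
width: 0.6
```

```bash
python3 -c "
from h import *
go(-155,-120,.12,97)"
```

```text
now 2.2 [0.4229 0.2044 0.2187] tgt [ 0.5366 -0.0613  0.12  ] slide cm [ -7.99 -27.77   9.89] rot [-0.     0.001  0.002] F [ 0.7  0.8 -0. ] q [ 0.4  -0.13  2.02 -0.    1.25 -1.3 ] w 0.6
```

Call:
play_rows(
  slide=[
    [-1,-3,0],
    [-1.7,-6,0],
    [-2.5,-9,0],
    [-3.4,-12,0],
    [-4.3,-15,0],
    [-5.2,-18,1],
    [-6,-21,3],
    [-6.8,-24,5],
    [-7.5,-26.5,7],
    [-8,-27.8,9],
    [-8,-27.8,9.9],
    [-8,-27.8,9.9],
  ],
  delta_rot=[
    [0,0,0],
    [0,0,0],
    [0,0,0],
    [0,0,0],
    [0,0,0],
    [0,0,0],
    [0,0,0],
    [0,0,0],
    [0,0,0],
    [0,0,0],
    [0,0,0],
    [0,0,0],
  ],
)

```text
time: 3.2
tool_pos: [0.5345, -0.0618, 0.117]
tcp_rot: [0.191, -3.131, -0.002]
wrist_force: [-0.4, 0.4, -1.3]
width: 0.602
```

```bash
python3 -c "
from h import *
go(-155,-122,.035,97.05)
where()
c=read_camera('side');draw(c,[(SQP,SQ,.01,(0,0,255))],'s2.png',(200,90,340,250),4.5)
c=read_camera('top');draw(c,[(SQP,SQ,.01,(0,0,255))],'t2.png')
"
```

```text
now 3.2 [ 0.5345 -0.0618  0.117 ] tgt [ 0.5368 -0.0633  0.035 ] slide cm [-0.25 -0.19  8.2 ] rot [ 0.002 -0.005 -0.001] F [-0.4  0.4 -1.3] q [-0.16  0.1   2.    0.    1.05 -1.85] w 0.602
sq-frame tool mm [-157.1 -120.2  117. ] yawy 96.99 Fsq [-0.3  0.4 -1.3]
```

View pics/s2.png

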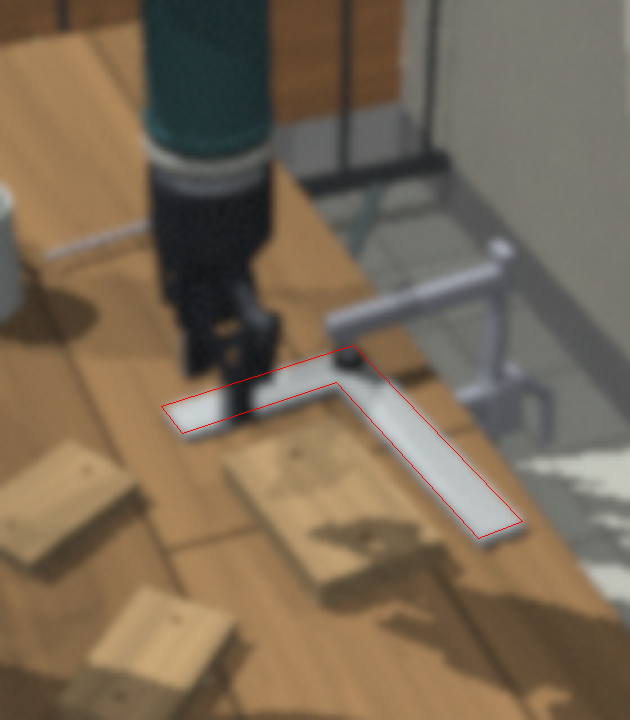

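View pics/t2.png

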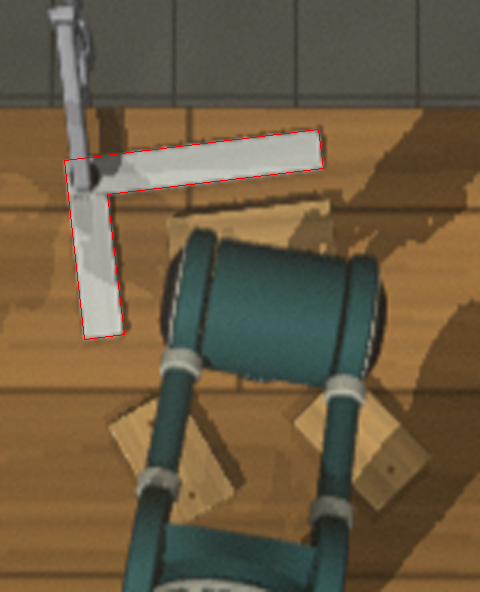

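Call:
play_rows(
  slide=[
    [-0.25,-0.2,2],
    [-0.25,-0.2,4],
    [-0.25,-0.2,6],
    [-0.25,-0.2,8],
    [-0.25,-0.2,9.3],
    [-0.25,-0.2,10],
    [-0.25,-0.2,10.2],
    [-0.25,-0.2,10.2],
  ],
  delta_rot=[
    [0,0,0],
    [0,0,0],
    [0,0,0],
    [0,0,0],
    [0,0,0],
    [0,0,0],
    [0,0,0],
    [0,0,0],
  ],
)

```text
time: 3.97
tool_pos: [0.5397, -0.062, 0.0188]
tcp_rot: [-0.196, 3.134, 0.0]
wrist_force: [0.5, 0.7, 0.0]
width: 0.604
```

```bash
python3 -c "
from h import *
where();go(-140,-122,.014,97.05)
c=read_camera('side');draw(c,[(SQP,SQ,.01,(0,0,255))],'s3.png',(200,110,340,250),4.2)
"
```

```text
sq-frame tool mm [-152.  -121.    18.8] yawy 97.17 Fsq [0.6 0.6 0. ]
now 3.9667 [ 0.5397 -0.062   0.0188] tgt [ 0.5517 -0.0615  0.014 ] slide cm [-1.2  -0.1   0.48] rot [0.    0.001 0.002] F [0.5 0.7 0. ] q [-0.16  0.23  2.06  0.    0.86 -1.86] w 0.604
```

View pics/s3.png

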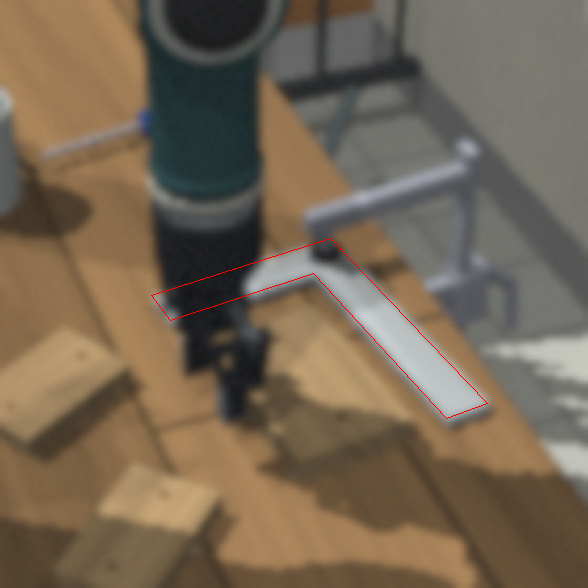

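Call:
play_rows(
  slide=[
    [-0.3,0,0.4],
    [-0.7,0,0.5],
    [-1.1,0,0.5],
    [-1.5,0,0.5],
    [-1.8,0,0.5],
    [-2.1,0,0.5],
    [-2.4,0,0.5],
    [-2.7,0,0.5],
    [-3.0,0,0.5],
    [-3.3,0,0.5],
    [-3.6,0,0.5],
    [-3.8,0,0.5],
  ],
  delta_rot=[
    [0,0,0],
    [0,0,0],
    [0,0,0],
    [0,0,0],
    [0,0,0],
    [0,0,0],
    [0,0,0],
    [0,0,0],
    [0,0,0],
    [0,0,0],
    [0,0,0],
    [0,0,0],
  ],
)

```text
time: 5.02
tool_pos: [0.5783, -0.0574, 0.0144]
tcp_rot: [-0.196, 3.133, -0.0]
wrist_force: [-0.5, -0.4, -0.1]
width: 0.598
```

```bash
python3 -c "
from h import *
where();go(-106,-122,.014,97.05)
c=read_camera('side');draw(c,[(SQP,SQ,.01,(0,0,255))],'s4.png',(200,110,340,250),4.2)
"
```

```text
sq-frame tool mm [-113.2 -121.3   14.4] yawy 97.16 Fsq [-0.6 -0.4 -0.1]
now 5.0167 [ 0.5783 -0.0574  0.0144] tgt [ 0.5855 -0.0573  0.014 ] slide cm [-0.72 -0.07  0.04] rot [-0.     0.002  0.002] F [-0.5 -0.4 -0.1] q [-0.14  0.29  1.98  0.    0.87 -1.84] w 0.598
```

View pics/s4.png

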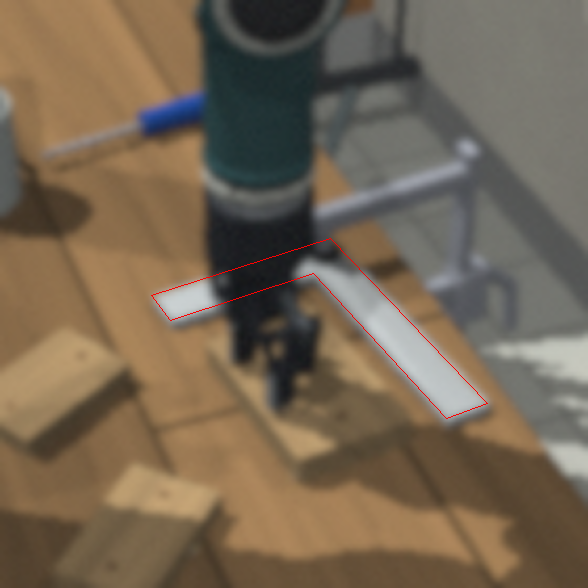

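```bash
python3 -c "
from h import *
c=read_camera('side');P=cloud(c)
u0=int(278/4.2+200)
for u in (264,266,268):
  print(u,[(v,*np.round(P[v,u]*1000).astype(int)) for v in range(196,214,1)])
b=edgefit(c,BD,.026,[.6139,-.0602,.1181],rng=3,skip=(1,));print(rel(SQP,b))
"
```

```text
264 [(196, np.int64(572), np.int64(-96), np.int64(82)), (197, np.int64(571), np.int64(-98), np.int64(80)), (198, np.int64(572), np.int64(-97), np.int64(76)), (199, np.int64(572), np.int64(-96), np.int64(70)), (200, np.int64(267), np.int64(-898), np.int64(810)), (201, np.int64(575), np.int64(-89), np.int64(56)), (202, np.int64(575), np.int64(-89), np.int64(52)), (203, np.int64(574), np.int64(-92), np.int64(51)), (204, np.int64(574), np.int64(-92), np.int64(47)), (205, np.int64(574), np.int64(-91), np.int64(42)), (206, np.int64(574), np.int64(-90), np.int64(37)), (207, np.int64(574), np.int64(-90), np.int64(33)), (208, np.int64(575), np.int64(-87), np.int64(26)), (209, np.int64(575), np.int64(-89), np.int64(24)), (210, np.int64(573), np.int64(-93), np.int64(23)), (211, np.int64(572), np.int64(-95), np.int64(21)), (212, np.int64(571), np.int64(-99), np.int64(22)), (213, np.int64(571), np.int64(-98), np.int64(16))]
266 [(196, np.int64(573), np.int64(-111), np.int64(93)), (197, np.int64(574), np.int64(-109), np.int64(88)), (198, np.int64(573), np.int64(-109), np.int64(85)), (199, np.int64
[... 1168 characters left out ...]
64(52)), (204, np.int64(585), np.int64(-96), np.int64(47)), (205, np.int64(585), np.int64(-95), np.int64(41)), (206, np.int64(587), np.int64(-91), np.int64(34)), (207, np.int64(589), np.int64(-86), np.int64(25)), (208, np.int64(586), np.int64(-94), np.int64(28)), (209, np.int64(586), np.int64(-94), np.int64(25)), (210, np.int64(584), np.int64(-98), np.int64(24)), (211, np.int64(583), np.int64(-101), np.int64(23)), (212, np.int64(582), np.int64(-105), np.int64(23)), (213, np.int64(580), np.int64(-109), np.int64(23))]
fit [ 0.6146 -0.0605  0.1108] deg 6.35 n 67 med|r|mm 1.3
  edge 0 0.37 20
  edge 2 0.04 25
  edge 3 0.1 22
(array([ -77.52146423, -128.71637748]), np.float64(-0.700410688686434))
```

The side view shows the fingertips at about px (266,207), riding over the board top without touching it. The force reading is zero and the board has not moved. With the hand half open the tips sit higher than I assumed, so I'll back off and find the real tip height.

Call:
play_rows(
  slide=[
    [0,0,-1],
    [0,0,-2],
    [1.5,0,-2],
    [3,0,-2],
    [4,0,-2],
    [4,0,-1],
    [4,0,0],
    [4,0,0.3],
    [4,0,0.3],
  ],
  delta_rot=[
    [0,0,0],
    [0,0,0],
    [0,0,0],
    [0,0,0],
    [0,0,0],
    [0,0,0],
    [0,0,0],
    [0,0,0],
    [0,0,0],
  ],
)

```text
time: 5.87
tool_pos: [0.5378, -0.0622, 0.0097]
tcp_rot: [0.196, -3.135, -0.001]
wrist_force: [0.3, -0.5, 0.1]
width: 0.602
```

```bash
python3 -c "
from h import *
where()
c=read_camera('side');P=cloud(c)
g=c['image'].astype(int).sum(2)
# dark gripper pixels with low z
m=(g<150)&(P[...,2]<.07)&(P[...,2]>0)&(abs(P[...,0]-.54)<.03)&(abs(P[...,1]+.06)<.07)
v,u=np.nonzero(m)
for uu in sorted(set(u)): 
  k=v[u==uu].max(); print(uu,k,np.round(P[k,uu]*1000).astype(int),end=';')
draw(c,[(SQP,SQ,.01,(0,0,255))],'s5.png',(210,170,310,250),6)
"
```

```text
sq-frame tool mm [-154.  -121.     9.7] yawy 97.16 Fsq [ 0.2 -0.5  0.1]
244 198 [528 -39  42];245 200 [532 -37  32];246 200 [535 -36  29];247 199 [538 -36  33];248 199 [542 -37  32];249 199 [545 -37  32];252 203 [533 -99  70];253 197 [562 -25  25];254 210 [ 538 -103   44];255 211 [ 541 -102   38];256 210 [546 -98  37];257 210 [ 547 -102   40];
```

View pics/s5.png

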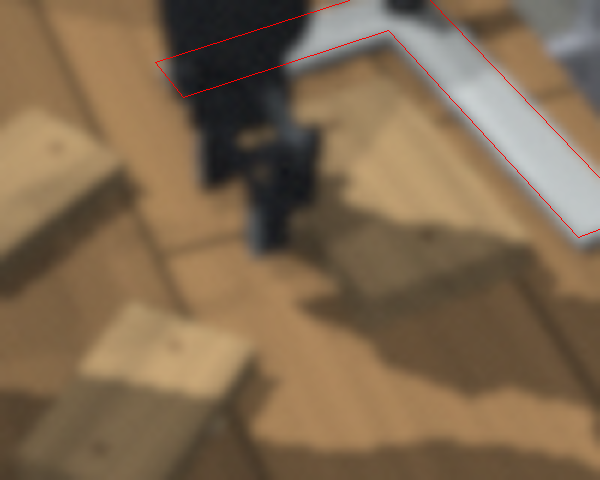

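```bash
python3 -c "
from h import *
c=np.load('side1.npy',allow_pickle=True).item()
for ys in (-25,-32,-40):
  w=tf(SQP,np.array([[-.154,-.121+ys/1000]]))[0]
  for z in (.0,.01,.02,.03): print(ys,z,np.round(proj(c,[*w,z]),1))
"
```

```text
-25 0.0 [253.4 217.1]
-25 0.01 [253.4 214.7]
-25 0.02 [253.3 212.3]
-25 0.03 [253.2 209.8]
-32 0.0 [254.5 218.5]
-32 0.01 [254.4 216.1]
-32 0.02 [254.4 213.6]
-32 0.03 [254.3 211.2]
-40 0.0 [255.7 220.1]
-40 0.01 [255.6 217.7]
-40 0.02 [255.6 215.3]
-40 0.03 [255.5 212.8]
```

Call:
play_rows(
  slide=[
    [0,0,0.2],
    [0,0,0.4],
    [0,0,0.6],
    [0,0,0.8],
    [0,0,0.8],
  ],
  delta_rot=[
    [0,0,0],
    [0,0,0],
    [0,0,0],
    [0,0,0],
    [0,0,0],
  ],
)

```text
time: 6.33
tool_pos: [0.538, -0.0622, 0.0018]
tcp_rot: [0.196, -3.135, -0.001]
wrist_force: [-0.4, -1.0, -0.7]
width: 0.602
```

```bash
python3 -c "
from h import *
where()
c=read_camera('side');draw(c,[],'s6.png',(210,170,310,250),6)
"
```

```text
sq-frame tool mm [-153.7 -121.1    1.8] yawy 97.17 Fsq [-0.5 -0.9 -0.7]
```

View pics/s6.png

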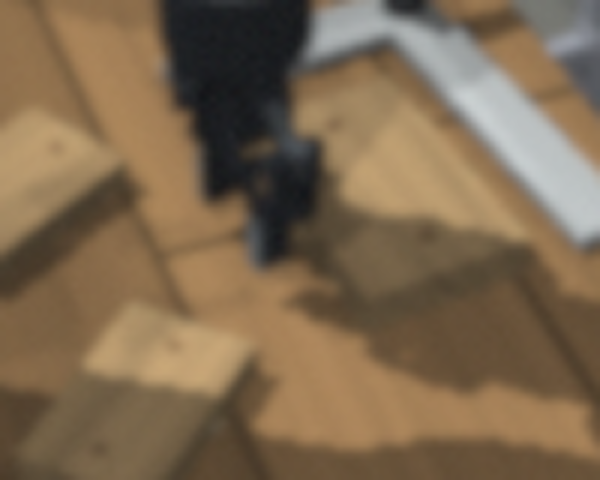

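Call:
play_rows(
  slide=[
    [0,0,0.2],
    [0,0,0.4],
    [0,0,0.6],
    [0,0,0.6],
  ],
  delta_rot=[
    [0,0,0],
    [0,0,0],
    [0,0,0],
    [0,0,0],
  ],
)

```text
time: 6.72
tool_pos: [0.5377, -0.0622, -0.0045]
tcp_rot: [0.196, -3.135, -0.001]
wrist_force: [0.4, 0.3, 0.2]
width: 0.599
```

```bash
python3 -c "
from h import *
where()
"
```

```text
sq-frame tool mm [-154.  -121.    -4.5] yawy 97.16 Fsq [0.5 0.2 0.2]
```

Call:
play_rows(
  slide=[
    [-0.4,0,0],
    [-0.8,0,0],
    [-1.2,0,0],
    [-1.5,0,0],
    [-1.8,0,0],
    [-2.1,0,0],
    [-2.3,0,0],
    [-2.5,0,0],
    [-2.7,0,0],
    [-2.9,0,0],
    [-2.9,0,0],
  ],
  delta_rot=[
    [0,0,0],
    [0,0,0],
    [0,0,0],
    [0,0,0],
    [0,0,0],
    [0,0,0],
    [0,0,0],
    [0,0,0],
    [0,0,0],
    [0,0,0],
    [0,0,0],
  ],
)

```text
time: 7.63
tool_pos: [0.567, -0.0585, -0.0045]
tcp_rot: [-0.196, 3.135, 0.001]
wrist_force: [-0.3, 0.1, 0.1]
width: 0.599
```

```bash
python3 -c "
from h import *
where()
c=read_camera('side');draw(c,[],'s7.png',(210,150,330,250),5)
b=edgefit(c,BD,.026,[*tf(SQP,np.array([[-.070,-.1265]]))[0],.118],rng=4,skip=(1,));print(rel(SQP,b))
"
```

```text
sq-frame tool mm [-124.5 -120.9   -4.5] yawy 97.17 Fsq [-0.3  0.1  0.1]
fit [ 0.6339 -0.0581  0.1284] deg 7.36 n 69 med|r|mm 0.73
  edge 0 0.17 19
  edge 2 0.08 25
  edge 3 -0.17 25
(array([ -58.06708176, -128.72760332]), np.float64(0.3110850845041169))
```

View pics/s7.png

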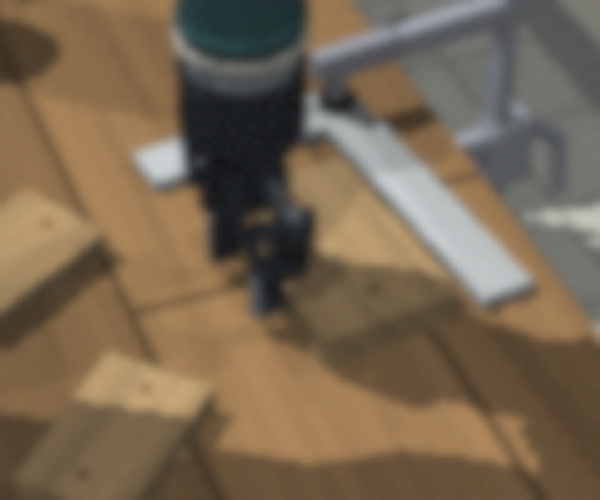

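Call:
play_rows(
  slide=[
    [-0.2,0,0],
    [-0.4,0,0],
    [-0.6,0,0],
    [-0.8,0,0],
    [-0.8,0,0],
  ],
  delta_rot=[
    [0,0,0],
    [0,0,0],
    [0,0,0],
    [0,0,0],
    [0,0,0],
  ],
)

```text
time: 8.1
tool_pos: [0.5757, -0.0575, -0.0044]
tcp_rot: [-0.196, 3.134, 0.001]
wrist_force: [-0.4, -0.3, -0.2]
width: 0.597
```

```bash
python3 -c "
from h import *
where()
c=read_camera('side')
b=edgefit(c,BD,.026,[*tf(SQP,np.array([[-.051,-.1265]]))[0],.118],rng=3,skip=(1,));print(rel(SQP,b))
draw(c,[(b,BD,.026,(255,0,0))],'s8.png',(210,150,330,250),5)
"
```

```text
sq-frame tool mm [-115.7 -121.    -4.4] yawy 97.17 Fsq [-0.4 -0.3 -0.2]
fit [ 0.634  -0.0579  0.1251] deg 7.17 n 65 med|r|mm 0.79
  edge 0 -0.21 15
  edge 2 0.17 25
  edge 3 -0.18 25
(array([ -57.94096601, -128.52949014]), np.float64(0.1188593462502813))
```

View pics/s8.png

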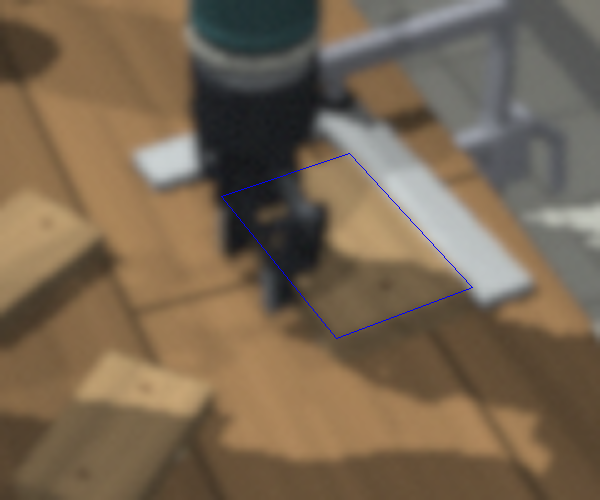

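Call:
play_rows(
  slide=[
    [-0.2,0,0],
    [-0.4,0,0],
    [-0.6,0,0],
    [-0.7,0,0],
    [-0.8,0,0],
    [-0.9,0,0],
    [-0.9,0,0],
  ],
  delta_rot=[
    [0,0,0],
    [0,0,0],
    [0,0,0],
    [0,0,0],
    [0,0,0],
    [0,0,0],
    [0,0,0],
  ],
)

```text
time: 8.73
tool_pos: [0.5849, -0.0564, -0.0043]
tcp_rot: [-0.196, 3.134, 0.001]
wrist_force: [-2.0, -0.5, -0.4]
width: 0.596
```

```bash
python3 -c "
from h import *
where()
c=read_camera('side')
b=edgefit(c,BD,.026,[*tf(SQP,np.array([[-.048,-.1265]]))[0],.118],rng=3,skip=(1,));print(rel(SQP,b))
draw(c,[(b,BD,.026,(255,0,0))],'s9.png',(210,150,330,250),5)
"
```

```text
sq-frame tool mm [-106.5 -121.    -4.3] yawy 97.17 Fsq [-2.  -0.3 -0.4]
fit [ 0.6421 -0.0572  0.1176] deg 6.74 n 66 med|r|mm 1.45
  edge 0 1.77 16
  edge 2 0.25 25
  edge 3 0.36 25
(array([ -49.80007529, -128.89359166]), np.float64(-0.30769520105603576))
```

View pics/s9.png

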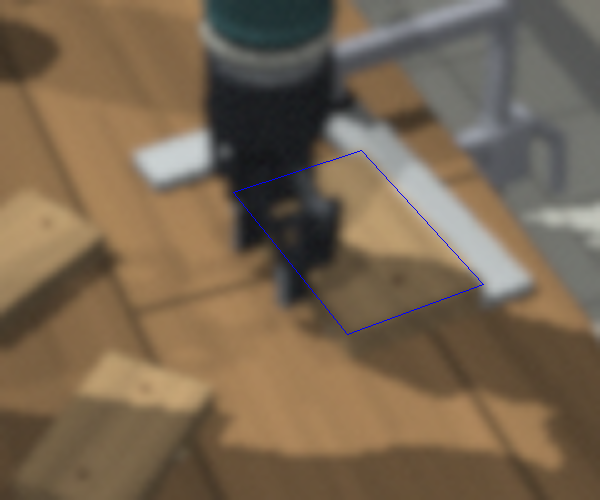

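Call:
play_rows(
  slide=[
    [-0.1,0,0],
    [-0.15,0,0],
    [-0.2,0,0],
    [-0.2,0,0],
  ],
  delta_rot=[
    [0,0,0],
    [0,0,0],
    [0,0,0],
    [0,0,0],
  ],
)

```text
time: 9.12
tool_pos: [0.5858, -0.0561, -0.0043]
tcp_rot: [0.196, -3.135, -0.001]
wrist_force: [-5.0, -0.5, 4.1]
width: 0.603
```

```bash
python3 -c "
from h import *
where()"
```

```text
sq-frame tool mm [-105.5 -120.9   -4.3] yawy 97.17 Fsq [-5.   0.2  4.1]
```

Call:
play_rows(
  slide=[
    [1,0,0],
    [2,0,0],
    [2.5,0,-2],
    [2.5,0,-5],
    [2.5,0,-8],
    [2.5,0,-8],
  ],
  delta_rot=[
    [0,0,0],
    [0,0,0],
    [0,0,0],
    [0,0,0],
    [0,0,0],
    [0,0,0],
  ],
)

```text
time: 9.62
tool_pos: [0.5655, -0.0601, 0.0821]
tcp_rot: [-0.196, 3.124, -0.003]
wrist_force: [1.9, 0.3, 0.7]
width: 0.6
```

```bash
python3 -c "
from h import *
where();go(-50,-240,.075,7.05)"
```

```text
sq-frame tool mm [-126.2 -122.3   82.1] yawy 97.16 Fsq [2.  0.1 0.7]
now 9.6167 [ 0.5655 -0.0601  0.0821] tgt [ 0.6555 -0.1675  0.075 ] slide cm [ -7.59 -11.78   0.83] rot [0.007 0.011 1.573] F [1.9 0.3 0.7] q [-0.15  0.18  1.97  0.    0.98 -1.85] w 0.6
```

Call:
play_rows(
  slide=[
    [-0.6,-1,0],
    [-1.3,-2,0],
    [-2,-3,0],
    [-2.7,-4,0],
    [-3.4,-5,0],
    [-4,-6,0],
    [-4.7,-7,0],
    [-5.4,-8,0],
    [-6,-9,0],
    [-6.7,-10,0],
    [-7.2,-11,0],
    [-7.6,-11.8,0],
  ],
  delta_rot=[
    [0,0,0.12],
    [0,0,0.24],
    [0,0,0.36],
    [0,0,0.48],
    [0,0,0.6],
    [0,0,0.72],
    [0,0,0.84],
    [0,0,0.96],
    [0,0,1.08],
    [0,0,1.2],
    [0,0,1.32],
    [0,0,1.44],
  ],
)

```text
time: 10.62
tool_pos: [0.6557, -0.1685, 0.083]
tcp_rot: [1.921, 2.472, 0.01]
wrist_force: [-0.4, -0.1, 0.1]
width: 0.604
```

```bash
python3 -c "
from h import *
where();go(-50,-240,-.0045,7.05)
c=read_camera('top')
b=edgefit(c,BD,.026,[*tf(SQP,np.array([[-.048,-.1265]]))[0],.123],rng=3);print(rel(SQP,b))
draw(c,[(SQP,SQ,.01,(0,0,255)),(b,BD,.026,(255,0,0))],'t10.png')
c=read_camera('side')
b=edgefit(c,BD,.026,[*tf(SQP,np.array([[-.048,-.1265]]))[0],.123],rng=3);print(rel(SQP,b))
draw(c,[(b,BD,.026,(255,0,0))],'s10.png',(210,120,350,240),5)
"
```

```text
sq-frame tool mm [ -50. -241.   83.] yawy 14.3 Fsq [-0.4 -0.   0.1]
now 10.6167 [ 0.6557 -0.1685  0.083 ] tgt [ 0.6555 -0.1675 -0.0045] slide cm [ 0.14 -0.09  8.75] rot [0.012 0.004 0.126] F [-0.4 -0.1  0.1] q [-0.29  0.37  1.73  0.    1.03 -0.54] w 0.604
fit [ 0.6469 -0.0537  0.1415] deg 8.11 n 96 med|r|mm 1.52
  edge 0 0.03 25
  edge 1 1.7 25
  edge 2 -0.6 21
  edge 3 1.27 25
(array([ -44.59185212, -125.94705651]), np.float64(1.0590881066568))
fit [ 0.6447 -0.056   0.1144] deg 6.56 n 93 med|r|mm 0.92
  edge 0 0.78 25
  edge 1 0.24 25
  edge 2 0.33 25
  edge 3 0.57 18
(array([ -47.02301699, -128.00098229]), np.float64(-0.4899637608283283))
```

View pics/s10.png

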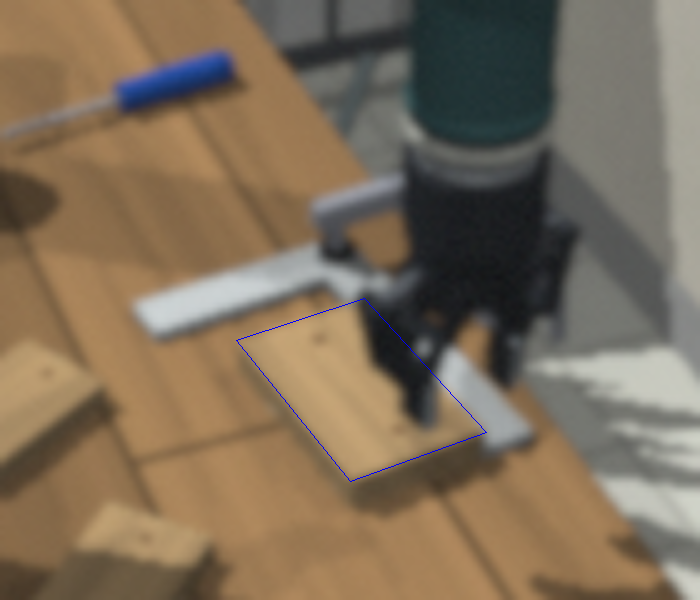

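View pics/t10.png

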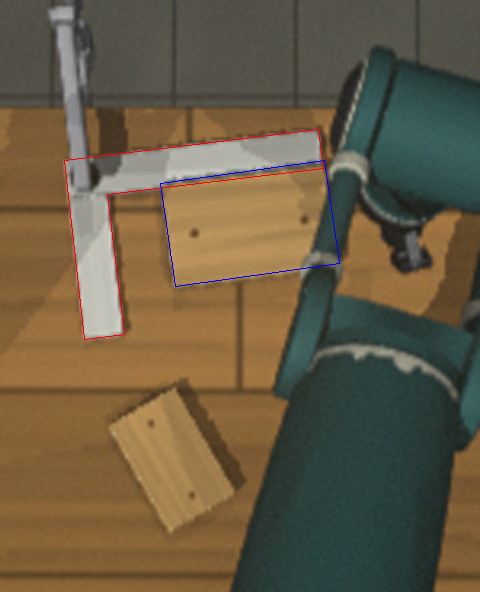

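The board now lies along the blade (edge at about px (355,170) in the crop). Next I'll lower the tool at the board's outer end.

Call:
play_rows(
  slide=[
    [0.1,0,2],
    [0.1,0,4],
    [0.1,0,6],
    [0.1,0,7.5],
    [0.1,0,8.3],
    [0.1,0,8.8],
    [0.1,0,8.8],
    [0.1,0,8.8],
  ],
  delta_rot=[
    [0,0,0.03],
    [0.01,0,0.06],
    [0.01,0,0.1],
    [0.01,0,0.126],
    [0.01,0,0.126],
    [0.01,0,0.126],
    [0.01,0,0.126],
    [0.01,0,0.126],
  ],
)

```text
time: 11.38
tool_pos: [0.6571, -0.168, -0.0043]
tcp_rot: [2.069, 2.357, -0.001]
wrist_force: [0.2, -0.1, 1.5]
width: 0.598
```

```bash
python3 -c "
from h import *
where();go(-50,-164,-.0045,7.05)"
```

```text
sq-frame tool mm [ -48.5 -240.7   -4.3] yawy 7.43 Fsq [ 0.2 -0.1  1.5]
now 11.3833 [ 0.6571 -0.168  -0.0043] tgt [ 0.6462 -0.0921 -0.0045] slide cm [ 7.67 -0.09 -0.01] rot [0.003 0.004 0.007] F [ 0.2 -0.1  1.5] q [-0.29  0.47  1.77 -0.    0.9  -0.41] w 0.598
```

Call:
play_rows(
  slide=[
    [0.7,-0.1,0],
    [1.4,-0.1,0],
    [2.1,-0.1,0],
    [2.7,-0.1,0],
    [3.2,-0.1,0],
    [3.7,-0.1,0],
    [4.2,-0.1,0],
    [4.7,-0.1,0],
    [5.2,-0.1,0],
    [5.7,-0.1,0],
    [6.2,-0.1,0],
    [6.5,-0.1,0],
  ],
  delta_rot=[
    [0,0,0.007],
    [0,0,0.007],
    [0,0,0.007],
    [0,0,0.007],
    [0,0,0.007],
    [0,0,0.007],
    [0,0,0.007],
    [0,0,0.007],
    [0,0,0.007],
    [0,0,0.007],
    [0,0,0.007],
    [0,0,0.007],
  ],
)

```text
time: 12.38
tool_pos: [0.6475, -0.103, -0.0046]
tcp_rot: [2.078, 2.35, -0.001]
wrist_force: [-0.1, -2.0, 1.5]
width: 0.6
```

```bash
python3 -c "
from h import *
where();go(-50,-162,-.0045,7.05)
c=read_camera('side')
b=edgefit(c,BD,.026,[*tf(SQP,np.array([[-.048,-.090]]))[0],.123],rng=3,skip=(2,));print(rel(SQP,b))
draw(c,[(b,BD,.026,(255,0,0))],'s11.png',(210,120,350,240),5)
"
```

```text
sq-frame tool mm [ -50.  -175.    -4.6] yawy 7.04 Fsq [-0.3 -2.   1.5]
now 12.3833 [ 0.6475 -0.103  -0.0046] tgt [ 0.646  -0.0901 -0.0045] slide cm [ 1.3   0.   -0.02] rot [ 0.003  0.004 -0.   ] F [-0.1 -2.   1.5] q [-0.19  0.44  1.82 -0.    0.88 -0.31] w 0.6
fit [ 0.6399 -0.0207  0.1415] deg 8.11 n 66 med|r|mm 1.34
  edge 0 0.02 25
  edge 1 -0.19 21
  edge 3 -0.84 20
(array([-47.47417305, -92.34552319]), np.float64(1.0605316984129578))
```

View pics/s11.png

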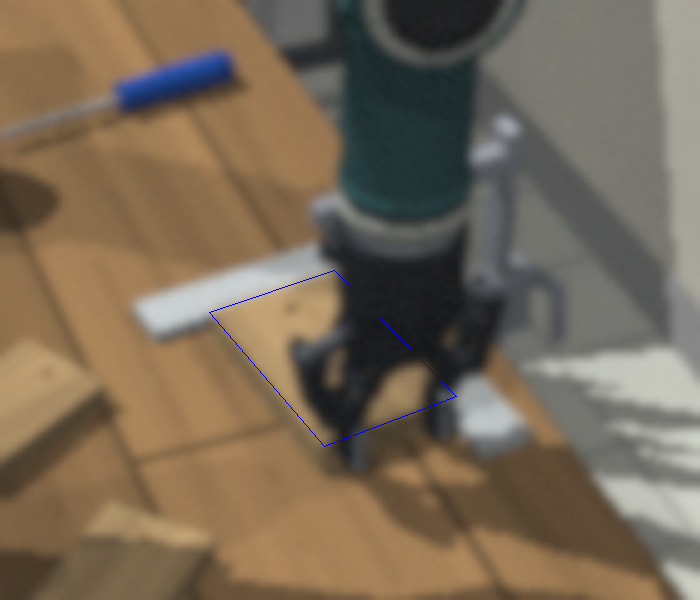

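Call:
play_rows(
  slide=[
    [0.2,0,0],
    [0.4,0,0],
    [0.6,0,0],
    [0.8,0,0],
    [1.0,0,0],
    [1.15,0,0],
    [1.25,0,0],
    [1.25,0,0],
  ],
  delta_rot=[
    [0,0,0],
    [0,0,0],
    [0,0,0],
    [0,0,0],
    [0,0,0],
    [0,0,0],
    [0,0,0],
    [0,0,0],
  ],
)

```text
time: 13.1
tool_pos: [0.6457, -0.0898, -0.0049]
tcp_rot: [2.078, 2.351, -0.0]
wrist_force: [-0.2, -1.4, -0.1]
width: 0.595
```

```bash
python3 -c "
from h import *
where()"
```

```text
sq-frame tool mm [ -50.2 -161.7   -4.9] yawy 7.06 Fsq [-0.4 -1.4 -0.1]
```

Call:
play_rows(
  slide=[
    [0.05,0,0],
    [0.1,0,0],
    [0.15,0,0],
    [0.2,0,0],
    [0.2,0,0],
  ],
  delta_rot=[
    [0,0,0],
    [0,0,0],
    [0,0,0],
    [0,0,0],
    [0,0,0],
  ],
)

```text
time: 13.52
tool_pos: [0.6456, -0.0893, -0.0048]
tcp_rot: [2.077, 2.35, -0.002]
wrist_force: [0.3, -7.4, 0.8]
width: 0.599
```

```bash
python3 -c "
from h import *
where()"
```

```text
sq-frame tool mm [ -50.2 -161.2   -4.8] yawy 7.07 Fsq [-0.6 -7.4  0.8]
```

Call:
play_rows(
  slide=[
    [0.1,0,0],
    [0.2,0,0],
    [0.3,0,0],
    [0.3,0,0],
    [0,0,0],
    [-1.5,0,0],
    [-3,0,-1],
    [-3,0,-4],
    [-3,0,-7],
    [-3,0,-9],
    [-3,0,-9],
  ],
  delta_rot=[
    [0,0,0],
    [0,0,0],
    [0,0,0],
    [0,0,0],
    [0,0,0],
    [0,0,0],
    [0,0,0],
    [0,0,0],
    [0,0,0],
    [0,0,0],
    [0,0,0],
  ],
)

```text
time: 14.43
tool_pos: [0.6535, -0.1206, 0.0923]
tcp_rot: [2.072, 2.342, 0.006]
wrist_force: [0.4, -0.9, 0.2]
width: 0.597
```

```bash
python3 -c "
from h import *
where();go(-145,-85,.08,97.03)
b0=[*tf(SQP,np.array([[-.048,-.076]]))[0],.123]
c=read_camera('side')
b=edgefit(c,BD,.026,b0,rng=3);print(rel(SQP,b))
draw(c,[],'s12.png',(210,120,350,240),5)
"
```

```text
sq-frame tool mm [ -46.2 -193.2   92.3] yawy 7.02 Fsq [ 0.3 -0.9  0.2]
now 14.4333 [ 0.6535 -0.1206  0.0923] tgt [ 0.5422 -0.0253  0.08  ] slide cm [10.82 -9.9   1.02] rot [ 0.003  0.017 -1.571] F [ 0.4 -0.9  0.2] q [-0.22  0.33  1.76 -0.    1.04 -0.34] w 0.597
fit [ 0.6366 -0.0069  0.1247] deg 7.14 n 93 med|r|mm 1.26
  edge 0 -1.27 25
  edge 1 -0.68 25
  edge 2 -1.02 25
  edge 3 -1.55 18
(array([-49.02574314, -78.25123816]), np.float64(0.09645760799781375))
```

View pics/s12.png

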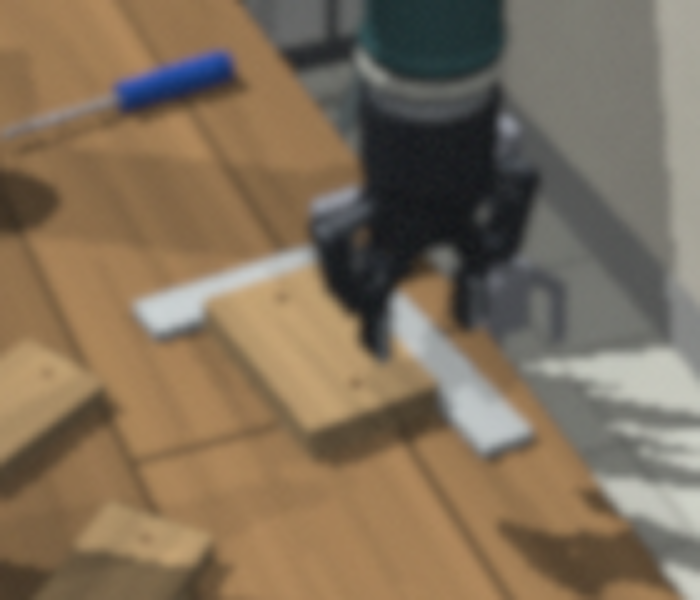

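The board end is up against the leg. I'll press once more toward the blade.

Call:
play_rows(
  slide=[
    [0.9,-1,0],
    [1.8,-2,0],
    [2.7,-3,0],
    [3.6,-4,0],
    [4.5,-5,0],
    [5.4,-6,0],
    [6.3,-7,0],
    [7.2,-8,0],
    [8.1,-9,0],
    [9,-9.6,0],
    [10,-9.9,0],
    [10.8,-9.9,0],
  ],
  delta_rot=[
    [0,0,-0.12],
    [0,0,-0.24],
    [0,0,-0.36],
    [0,0,-0.48],
    [0,0,-0.6],
    [0,0,-0.72],
    [0,0,-0.84],
    [0,0,-0.96],
    [0,0,-1.08],
    [0,0,-1.2],
    [0,0,-1.32],
    [0,0,-1.44],
  ],
)

```text
time: 15.48
tool_pos: [0.5384, -0.0249, 0.0866]
tcp_rot: [0.004, 3.135, -0.009]
wrist_force: [-0.2, 0.9, 0.1]
width: 0.598
```

```bash
python3 -c "
from h import *
where();go(-130,-82,-.0045,97.03)"
```

```text
sq-frame tool mm [-148.7  -84.    86.6] yawy 89.85 Fsq [-0.1  0.9  0.1]
now 15.4833 [ 0.5384 -0.0249  0.0866] tgt [ 0.5567 -0.0205 -0.0045] slide cm [-1.77  0.49  9.12] rot [-0.006  0.007 -0.125] F [-0.2  0.9  0.1] q [-0.09  0.12  2.03 -0.01  0.98 -1.65] w 0.598
```

Call:
play_rows(
  slide=[
    [-0.3,0.2,1.5],
    [-0.6,0.4,3],
    [-1,0.5,5],
    [-1.2,0.5,7],
    [-1.2,0.5,8.3],
    [-1.2,0.5,9],
    [-1.3,0.5,9.1],
    [-1.3,0.5,9.1],
  ],
  delta_rot=[
    [0,0,-0.06],
    [0,0,-0.12],
    [0,0,-0.125],
    [0,0,-0.125],
    [0,0,-0.125],
    [0,0,-0.125],
    [0,0,-0.125],
    [0,0,-0.125],
  ],
)

```text
time: 16.15
tool_pos: [0.5514, -0.0205, -0.005]
tcp_rot: [-0.191, 3.131, -0.009]
wrist_force: [0.6, 0.1, 0.3]
width: 0.6
```

```bash
python3 -c "
from h import *
where();go(-107,-82,-.0045,97.03)"
```

```text
sq-frame tool mm [-135.3  -81.4   -5. ] yawy 97.0 Fsq [0.6 0.  0.3]
now 16.15 [ 0.5514 -0.0205 -0.005 ] tgt [ 0.5796 -0.0177 -0.0045] slide cm [-2.83 -0.06 -0.04] rot [-0.006  0.005 -0.001] F [0.6 0.1 0.3] q [-0.08  0.27  2.05 -0.01  0.81 -1.77] w 0.6
```

Call:
play_rows(
  slide=[
    [-0.5,0,0],
    [-1,0,0],
    [-1.6,0,0],
    [-2.1,0,0],
    [-2.5,0,0],
    [-2.8,0,0],
    [-2.9,0,0],
    [-3,0,0],
    [-3.1,0,0],
    [-3.1,0,0],
  ],
  delta_rot=[
    [0,0,0],
    [0,0,0],
    [0,0,0],
    [0,0,0],
    [0,0,0],
    [0,0,0],
    [0,0,0],
    [0,0,0],
    [0,0,0],
    [0,0,0],
  ],
)

```text
time: 16.98
tool_pos: [0.5812, -0.0168, -0.0052]
tcp_rot: [-0.192, 3.133, -0.008]
wrist_force: [-3.1, -0.6, 2.1]
width: 0.598
```

```bash
python3 -c "
from h import *
where()"
```

```text
sq-frame tool mm [-105.3  -81.3   -5.2] yawy 97.0 Fsq [-3.1 -0.2  2.1]
```

Contact is starting at 3 N, so I'll press a little more, then retreat and raise the arm clear.

Call:
play_rows(
  slide=[
    [-0.1,0,0],
    [-0.2,0,0],
    [-0.25,0,0],
    [-0.25,0,0],
  ],
  delta_rot=[
    [0,0,0],
    [0,0,0],
    [0,0,0],
    [0,0,0],
  ],
)

```text
time: 17.32
tool_pos: [0.581, -0.0167, -0.0058]
tcp_rot: [0.192, -3.133, 0.008]
wrist_force: [-7.7, -1.4, 5.0]
width: 0.6
```

Call:
play_rows(
  slide=[
    [0.3,0,0],
    [1.2,0,0],
    [2.5,0,0],
    [2.7,0,-2],
    [2.7,0,-5],
    [2.7,0,-8],
    [2.7,0,-12],
    [2.7,2,-16],
    [2.7,5,-20],
    [3,8,-22],
    [4,12,-22],
    [4,15,-22],
  ],
  delta_rot=[
    [0,0,0],
    [0,0,0],
    [0,0,0],
    [0,0,0],
    [0,0,0],
    [0,0,0],
    [0,0,0],
    [0,0,0],
    [0,0,0],
    [0,0,0],
    [0,0,0],
    [0,0,0],
  ],
)

```text
time: 18.32
tool_pos: [0.5243, 0.1305, 0.2174]
tcp_rot: [-0.19, 3.131, -0.005]
wrist_force: [-0.5, 0.2, -1.5]
width: 0.595
```

Call:
play_rows(
  slide=[
    [0,3,-1],
    [0.5,7,-2],
    [1,11,-3],
    [1.5,15,-3],
    [2,19,-3],
    [2.5,22,-3],
    [3,25,-3],
    [3.5,27,-3],
    [3.5,28,-3],
    [3.5,28,-3],
  ],
  delta_rot=[
    [0,0,0],
    [0,0,0],
    [0,0,0],
    [0,0,0],
    [0,0,0],
    [0,0,0],
    [0,0,0],
    [0,0,0],
    [0,0,0],
    [0,0,0],
  ],
)

```text
time: 19.15
tool_pos: [0.4549, 0.406, 0.246]
tcp_rot: [-0.194, 3.13, -0.004]
wrist_force: [0.6, -0.6, -0.7]
width: 0.6
```

```bash
python3 -c "
from h import *
b0=[*tf(SQP,np.array([[-.0475,-.075]]))[0],.123]
home=np.array(b0)
for n,box,s in (('side',(210,120,350,240),5),('top',(180,90,330,275),3.2)):
  c=read_camera(n); save(c,n+'F.png')
  b=edgefit(c,BD,.026,b0,rng=3);print(n,rel(SQP,b))
  draw(c,[(home,BD,.026,(255,0,0)),(SQP,SQ,.01,(0,0,255))],n+'13.png',box,s); draw(c,[],n+'14.png',box,s)
  for t in('mug','dish','screwdriver'): print(t,[(np.round(x['at'],1),np.round(on_plane(c,x['at'],0),3)) for x in landmark_of(t,c)])
"
```

```text
fit [ 0.6388 -0.0073  0.1273] deg 7.29 n 99 med|r|mm 1.34
  edge 0 -0.44 25
  edge 1 0.2 25
  edge 2 -0.47 25
  edge 3 0.99 24
side (array([-46.977844  , -78.88821892]), np.float64(0.24401930004011196))
mug [(array([193.8, 159.2]), array([0.44 , 0.283, 0.   ])), (array([272.5, 175.5]), array([0.673, 0.086, 0.   ]))]
dish [(array([274.9, 306.4]), array([ 0.483, -0.402,  0.   ])), (array([234.9, 142.1]), array([0.617, 0.339, 0.   ]))]
screwdriver [(array([236.2, 141.6]), array([0.623, 0.341, 0.   ]))]
fit [ 0.6394 -0.0015  0.11  ] deg 6.3 n 99 med|r|mm 1.0
  edge 0 0.95 25
  edge 1 0.98 25
  edge 2 0.53 25
  edge 3 1.02 24
top (array([-45.6389517 , -73.27897167]), np.float64(-0.7460785686253485))
mug [(array([134.7, 230.6]), array([0.439, 0.306, 0.   ]))]
dish [(array([372.2, 222.9]), array([ 0.464, -0.389,  0.   ]))]
screwdriver [(array([119.9, 172. ]), array([0.612, 0.353, 0.   ])), (array([241. , 165.7]), array([ 0.631, -0.005,  0.   ]))]
```

View pics/side14.png

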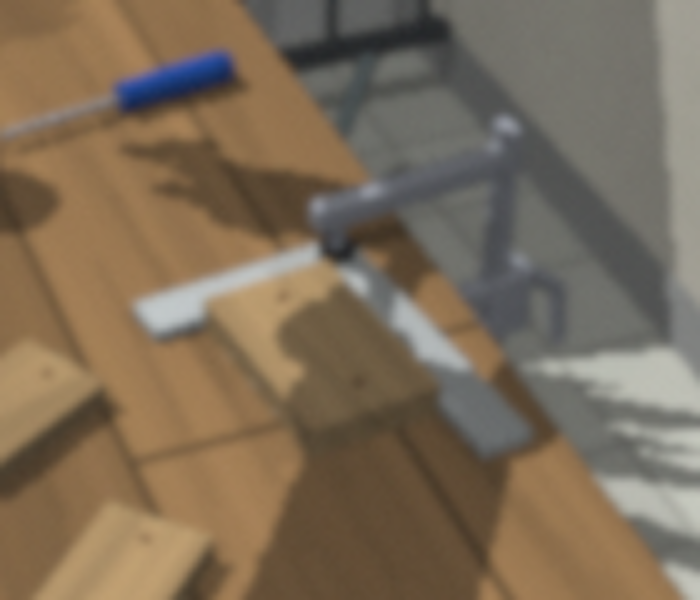

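View pics/top13.png

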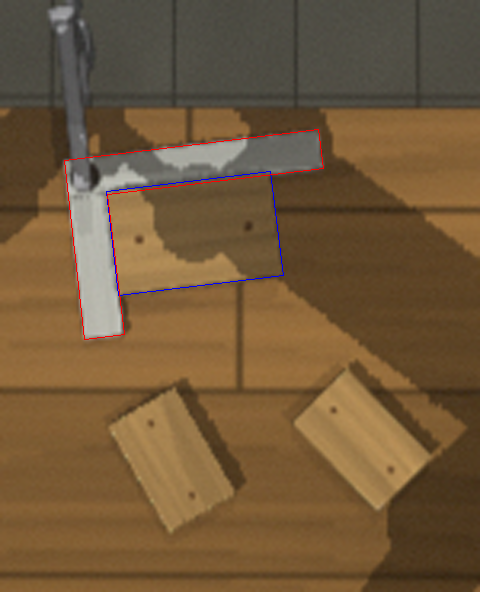

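View pics/topF.png

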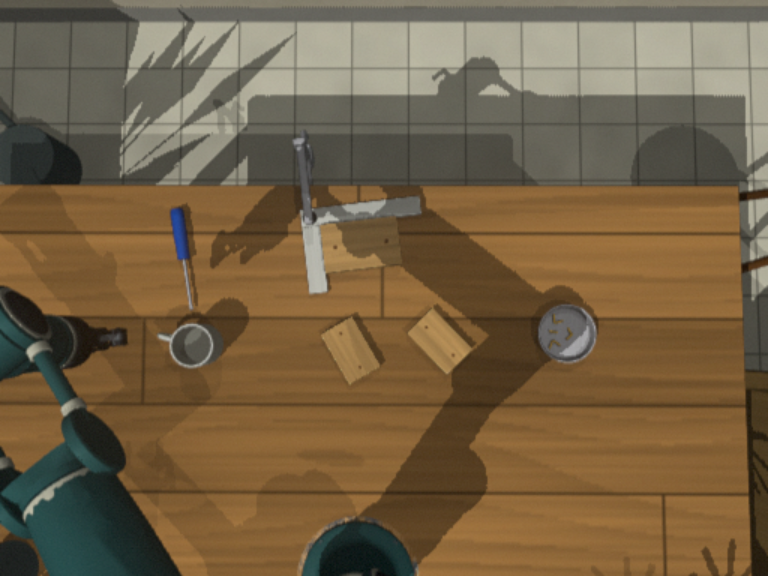

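```bash
python3 -c "
from h import *
c=read_camera('top');draw(c,[],'t15.png',(205,130,290,190),8)
c=read_camera('side');draw(c,[],'s15.png',(230,155,325,220),8)
"
```

```text
(no output)
```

View pics/t15.png

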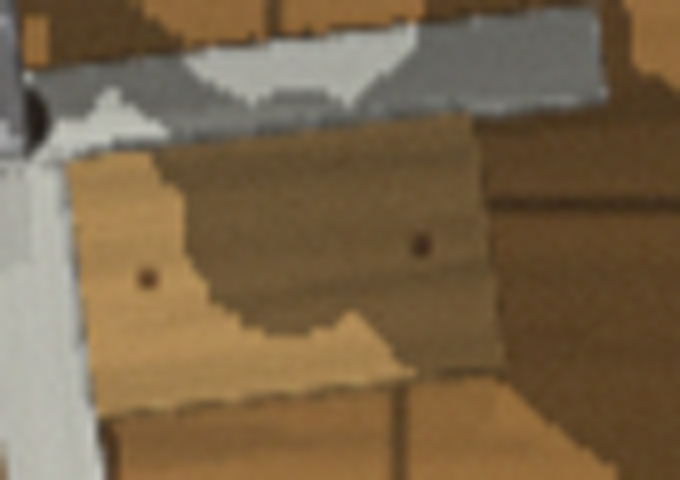

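View pics/s15.png

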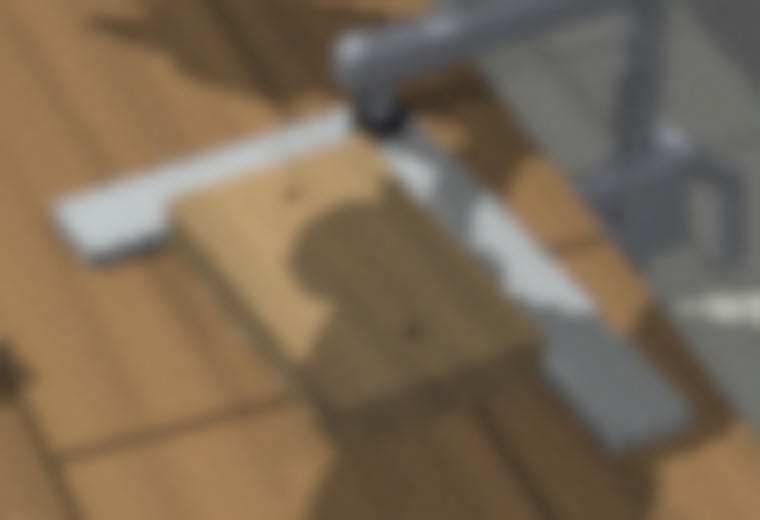

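```bash
python3 -c "
from h import *
print(finish_job())"
```

```text
the job is handed in; nothing more can be done
None
```

The large board is in the inside corner of the square, and I handed the job in at about 19 s of the 69 s. I pushed it with two half-open fingers: against the blade, along the blade to the leg, then once more against the blade. It stayed flat throughout.

**Forces:** My readings showed 5–8 N at the contacts with the blade and leg. I did not read the force at the peak of the final push on the leg.

**Last checks:**
- **Gaps:** the close crops from both cameras showed no visible gap at the blade or the leg.
- **Contact positions:** tool contact implied the board's end and side within about 1 mm of home.
- **Bystanders:** the mug, dish and screwdriver look where they were. The detector's points for them moved by up to 25 mm from the start in the side view and up to about 13 mm in the top view. I took this as detector noise, because nothing touched them.
- **Robot:** it was well clear, with no contact.

**What went wrong or disagreed:**
- **First approach:** the fingers passed over the board without touching it, because the half-open fingertips stand higher than I expected. I backed off and pushed lower.
- **Final outline fits:** the side camera put the board about 0.5 mm off in x and 4 mm off in y, of which I put about 2.6 mm down to that camera's calibration offset. The top camera put it about 2 mm off in both, turned by −0.7°, with shadows across the board. I trusted the contacts and crops over these fits, and did not press on the leg again after the last push toward the blade.

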